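# Zero the bench gauge on its setting master

## Robot

A 6-joint arm with a two-finger parallel gripper is mounted at the origin on the work surface. World frame = base frame: x ahead of the robot, y to its left, z up, the work surface at z = 0. Lengths are in mm, angles in rad, forces in N, time in s.
With the tool pointing down it reaches from about 300 to 775 mm from the base axis. Payload 14.6 kg.
Tool frame: the origin (TCP) lies midway between the tips of the shut fingers; the grasp point (between the pads) lies 19 mm behind it; z points along the fingers, y is the direction in which the jaws open and shut (so a half turn about z gives the same grasp; the last joint's range is limited). The gripper opens to 94 mm and grips with 3 to 60 N. Pads are 16 mm wide; open, the fingers measure 119 mm over their backs; the gripper's body (75 mm by 177 mm) begins 78 mm behind the grasp point.
Start: joints at [1.178, 0.3, 1.521, -0, 1.321, -0.067], TCP at [176.034, 521.058, 205.446] pointing down, gripper open.
Joint ranges: [-3.03, 3.03], [-0.79, 2.21], [0.23, 2.52], [-1.04, 4.18], [0, 3.07], [-2.55, 2.55]. Speed limits (rad/s): [2.22, 2.22, 2.57, 3.14, 3.14, 3.14].

## Interface

Orientations are given as [roll, pitch, yaw] about the fixed x, y, z axes, in that order (R = Rz(yaw) Ry(pitch) Rx(roll)).
In Python, from cell import manip, camera gives the robot as it stands. The module is installed in compiled form; this text tells all that it offers.
- The arm moves only by the tool jog_arm, never from a script. Its argument "commands" is a list of rows, each a list of 7 numbers: the shift along the world's x, y, z in units of 1 m (1.0 is 1 m), then the turn, a rotation vector about the world's x, y, z in units of 120 degrees (1.0 is 120 degrees), then the opening, from 0 (shut) to 1 (fully open). In form: [[x, y, z, ax, ay, az, grip], ...]. A call has exactly 10 rows; each row is the pose to reach, as a shift and turn from the pose commanded when the call began; what a row does not reach only later rows make up. A row lasts 1/8 s, in which the tool goes at most 62.5 mm and 10.7 degrees, less where a joint would pass 70% of its speed; a pose out of reach is approached as far as the arm can. A call with a number of a shift or a turn outside -1 to 1 is refused whole. A call with a gripper value outside its range is refused whole. The fingers move at their own pace and stop on an object; "grip_force" is the grip in N (left out, the last holds). Time passes only in rows, so rows that repeat a pose let the fingers close, or fill a call up. It gives the time, the measured TCP pose, the force and the opening at its end, in the units of the state.
- manip.read_state(): the state, without advancing time (a new reading comes with each control period).
- camera(name): name is "scene" or "top" or "wrist"; returns a dict with "pixels" (384x512x3 uint8, blue, green, red), "vertical_fov" (degrees; the focal length in pixels is half the picture's height over the tangent of half this angle, whatever the lens; pixels are square), "cx", "cy" (the principal point, pixels), "k1" (the pictures are not rectified: a ray, as slopes to the right and down, at radius r is drawn at 1 + k1 r^2 times it, then the intrinsics apply), "rvec" (rotation vector, rad) and "tvec" (3), from world to camera coordinates, as OpenCV has them. Camera axes: x right, y down, z forward; pixel columns grow to the right and rows downward; lengths in mm; the calibration is good to about 2 mm. A picture is of the moment at which its call begins. There is no depth.
- manip.sign_off(): hands the job in, once; it reports no verdict.
The state is a dict: "clock": time; "joints": joint angles; "qd": joint speeds; "effort": joint torques, N m; "eef_pos": TCP position; "eef_rot": TCP orientation; "wrist_force": force on the tool from outside, world axes, zero at the start; "moment": the same for the moment, N m; "finger_gap": finger opening in mm.
Only numpy, scipy, OpenCV 4.12 (cv2) and the standard library are available. Lean on these libraries where they do the work, as an engineer would, in place of code of your own. Each camera call takes 0.05 s, during which the arm holds its last target.

## Task

Zero the bench gauge on its setting master: first take the aluminium valve body that is lying in the way on the granite plate and set it down, not dropped, thread upwards, in the empty far half of the blue tray. Then roll the steel master cylinder gently along the plate, without lifting it, under the plunger and square against the steel stop rail; leave it there and turn the dial's bezel until its red zero mark stands at the tip of the black pointer (within one small division). Leave the other things on the bench where they are.

Things in the scene. Friction and masses are not known exactly. Their poses are not given: they have to be found in the camera images.
- gauge_plate: Dark granite plate, 250 mm (its x) by 400 mm (its y), fixed on the bench. Origin: centre of its underside; its level top is 50 mm above that. Yaw varies a little; +x points roughly away from the robot, +y to the robot's left. The stop rail stands on it near the +y end, the dial on its column in the far left corner.
- column_top (a point): Top of the gauge's steel column, 24 mm in diameter, on the granite plate at plate x +95, y +172 mm, 102 mm high above the plate's top (foot 52 mm in diameter, 15 mm high). A grey clamp on it (58 to 86 mm up, with a black knob at its side) holds an arm, 18 mm wide, 62 to 78 mm above the plate's top, that runs straight to below the dial.
- stop_rail: Steel bar fixed on the granite plate, 190 mm long along the plate's x (from x -110 to +80 mm), 12 mm thick, 26 mm high. Origin: centre of its underside, at plate x -15, y +126 mm. The face that stops the master looks to the plate's -y and lies at plate y +120 mm.
- seat (a point): Point in the plate's frame (x -15, y +100, 20 mm above the plate's top): where the middle of the master's axis belongs when it lies against the rail. Along the plate's x the master may lie up to 15 mm either way.
- master: Setting master: ground steel cylinder 40 mm in diameter, 180 mm long, about 0.65 kg, black ends with a thin yellow band by each, lying on the plate's -y side, axis nearly along the plate's x. Origin: middle of its axis; its own x is the axis. Smooth, lightly oiled: pushed level at mid-height it rolls at a newton or two and soon stops when left; going under the plunger takes 1 to 3 N more.
- master_center (a point): The middle of the master's axis (20 mm above the plate while it lies on it).
- plunger (a joint): Travel of the dial's plunger in m: 0 hanging at rest (its round tip, 6 mm in diameter, then 37 mm above the plate's top, at plate x +55, y +99 mm), growing as it is lifted; the master lifts it about 3 mm. Weak spring, under 1 N.
- pointer (a joint): Angle of the dial's black pointer in rad, positive clockwise seen from above; 0 points to the plate's -x. The plunger drives it: one turn clockwise for 10 mm of plunger travel, so it stops near 1.9 once the master is in place. It lies under the dial's face and cannot be touched.
- pointer_tip (a point): Tip of the pointer, at a radius of 25 mm from the dial's axis.
- bezel (a joint): Angle in rad of the dial's bezel (with its white face of 50 small divisions), positive clockwise from above; at 0 the red zero mark points to the plate's -x. The mark stands at the pointer when this equals the pointer's angle. Turns freely past a full turn, friction 0.05 N m, stays where left. At the start it is 0.5 to 3 rad short (anticlockwise) of where it must go.
- bezel_zero (a point): The red zero mark of the bezel, on its top side, at a radius of 25 mm from the dial's axis (the same radius as the pointer's tip).
- dial_center (a point): Point on the vertical axis of the dial indicator, which lies face up, at plate x +55, y +100 mm, at half the bezel's height: 99 mm above the plate's top. The bezel is a dark knurled ring 60 mm in diameter, 14 mm high (92 to 106 mm above the plate's top), gripped across its diameter from above in any direction. Below it: housing 55 mm in diameter, down to 80 mm.
- fitting: Machined aluminium valve body, about 0.35 kg: block 100 mm long (its x, +-50), 36 mm wide (its y), 34 mm high, with a steel threaded spigot 36 mm in diameter at x +26 mm, rising to 60 mm above the underside; green pockets in its sides. Origin: centre of its underside; centre of mass at x +5 mm. Lies on the granite plate, thread up, between master and rail.
- tray: Blue parts tray, fixed, 240 mm (its x) by 144 mm (its y), 36 mm high, 5 mm walls and floor, on the bench to the robot's right. Origin: centre of its underside. A 5 mm divider, 31 mm high, at x 0 makes two halves, each 112 by 134 mm inside, middles at x +-59 mm. The far half (+x) is empty; the near half (-x) holds a finished valve body.
- finished_part: A finished valve body like the other, in the tray's near half, lying along the tray's y. Leave it.
- ring_gauge: Steel ring gauge, 50 mm in diameter, 22 mm high, lying on the granite plate behind the rail, near plate x -60, y +166 mm. Leave it.
- burr_stand: Dark block 100 by 130 by 30 mm with upright burrs up to 95 mm high, on the bench left of the plate. Leave it.
- handpiece: Grinding handpiece, 28 mm thick, 180 mm long with its tip, lying on the bench between robot and plate. Leave it.
- oil_bottle: White bottle with red cap, 52 mm in diameter, 130 mm high, on the bench beyond the tray. Leave it.
- threaded_sleeve: Steel sleeve standing upright, 42 mm in diameter, 75 mm high, on the bench beyond the tray. Leave it.
- brush: Bench brush, 200 mm long, lying beyond the burr stand. Leave it.
- scraper: Yellow-handled hand scraper, 190 mm long, lying to the robot's left in front of the plate. Leave it.
Not all that is in view belongs to the job. Leave any green look-alike of the master alone.

How it is judged (in metres and radians):
On the way, in this order (a step that is already met when the one before it is completed fails the run):
1. the valve body is set down in the empty far half of the tray, thread up, and released (x of fitting in the frame of tray between 0.02 and 0.1 m and y of fitting in the frame of tray between -0.05 and 0.05 m and height (world z) of fitting below 0.012 m and angle between fitting's own z axis and vertical below 0.15 rad and linear speed of fitting below 0.02 m/s and contact force between the fingers and fitting below 0.1 N), for 0.2 s.
2. the master lies against the stop rail under the plunger (x of fitting in the frame of tray between 0.02 and 0.1 m and y of fitting in the frame of tray between -0.05 and 0.05 m and height (world z) of fitting below 0.012 m and angle between fitting's own z axis and vertical below 0.15 rad and y of master_center in the frame of gauge_plate above 0.0975 m and angle between the x axis of master and the x axis of gauge_plate, either way round below 0.025 rad and value of joint plunger above 0.0018 m and linear speed of master below 0.01 m/s), for 0.2 s.
3. the bezel's zero mark stands at the pointer's tip (y of master_center in the frame of gauge_plate above 0.0975 m and angle between the x axis of master and the x axis of gauge_plate, either way round below 0.025 rad and value of joint plunger above 0.0018 m and linear speed of master below 0.01 m/s and horizontal distance between bezel_zero and pointer_tip below 0.003 m), for 0.2 s.
At the end, for the whole second after the job is handed in: Valve body at rest, thread up, in the tray's far half; master at rest against the stop rail (2.5 mm, 0.025 rad), lifting the plunger at least 1.8 mm; the bezel's zero mark within 3 mm (0.12 rad, one small division) of the pointer's tip and still; other things within 20 mm of where they were (all of step 3 and x of fitting in the frame of tray between 0.02 and 0.1 m and y of fitting in the frame of tray between -0.05 and 0.05 m and height (world z) of fitting below 0.012 m and angle between fitting's own z axis and vertical below 0.15 rad and linear speed of fitting below 0.02 m/s and velocity of joint bezel between -0.05 and 0.05 rad/s); the robot touches nothing.
It fails at once if the master is lifted off the plate or falls off it (height (world z) of master_center above 0.08 m or height (world z) of master_center below 0.06 m).
It fails at once if the master is slammed against the stop rail (over 45 N) (contact force between master and stop_rail above 45 N).
It fails at once if the valve body is dropped into the tray (over 60 N) (contact force between fitting and tray above 60 N).
It fails at once if a bystander is moved by more than 20 mm (distance of any of finished_part, burr_stand, ring_gauge, handpiece, oil_bottle, threaded_sleeve, brush, scraper from where it was at the start of the episode above 0.02 m).
It also fails if it takes over 72 s, if anything falls off the work surface, if the arm or the gripper's body presses on something with over 40 N, if the wrist force passes 120 N, or if a joint passes its speed limit or range.

## Working session

There is one attempt and no reset: what is moved stays moved. The work goes in short steps, Python scripts to look and compute and a tool call to move; the robot and the scene stay as the last step left them, time stands still between calls to the robot, and variables do not carry over. Pictures are saved under pics/ and viewed, and the job is handed in when it is done.

Besides the shell and the picture viewer there is one more tool, called after "Call:" by a JSON object that holds its "method" and its "body", one argument or row to a line. jog_arm: Moves the arm, as the interface text tells. Its arguments: {"type":"object","properties":{"commands":{"type":"array","items":{"type":"array","items":{"type":"number"}}},"grip_force":{"type":"number"}},"required":["commands"]}

```bash
mkdir -p pics; cat > h.py <<'E'
import numpy as np, cv2, json
from cell import manip, camera
def grab(n,fn=None):
    c=camera(n); 
    if fn: cv2.imwrite('pics/'+fn,c['pixels'])
    return c
def K(c):
    f=192/np.tan(np.radians(c['vertical_fov'])/2)
    return np.array([[f,0,c['cx']],[0,f,c['cy']],[0,0,1.]]),np.array([c['k1'],0,0,0,0.])
def proj(c,P):
    k,d=K(c); return cv2.projectPoints(np.array(P,float).reshape(-1,3),np.array(c['rvec'],float),np.array(c['tvec'],float),k,d)[0].reshape(-1,2)
def ray(c,uv):
    k,d=K(c); n=cv2.undistortPoints(np.array(uv,float).reshape(-1,1,2),k,d).reshape(-1,2)
    R=cv2.Rodrigues(np.array(c['rvec'],float))[0]; t=np.array(c['tvec'],float).reshape(3)
    return -R.T@t, np.c_[n,np.ones(len(n))]@R
def onz(c,uv,z):
    o,d=ray(c,uv); return o+d*((z-o[2])/d[:,2])[:,None]
E
python3 - <<'E'
from h import *
print(manip.read_state())
for n in('scene','top','wrist'):
    c=grab(n,n+'0.png'); print(n,{k:v for k,v in c.items() if k!='pixels'})
E
```

```text
{'clock': 0.0, 'joints': array([ 1.17835324e+00,  3.00478216e-01,  1.52156880e+00,  1.67927621e-05,
        1.32070039e+00, -6.66325037e-02]), 'qd': array([-0.0006967 , -0.00190565,  0.00046227,  0.00186708,  0.00051369,
       -0.00156144]), 'effort': array([ 1.29913104e-03, -5.31800544e+01, -3.52736163e+01,  7.08894082e-02,
        2.44095043e-02, -6.38371216e-05]), 'eef_pos': array([175.95892622, 520.82126884, 204.88762268]), 'eef_rot': array([-3.14044155e+00, -9.31164784e-05,  2.81577785e+00]), 'wrist_force': array([-0.22467963,  0.01912864,  0.10073727]), 'moment': array([-0.02583527, -0.06211774, -0.02125932]), 'finger_gap': 93.77225112844171}
scene {'vertical_fov': 43.26092871208024, 'cx': 257.14841927072985, 'cy': 190.19356812764332, 'k1': -0.030248341779212345, 'rvec': array([ 0.96082557,  2.32225064, -1.24692229]), 'tvec': array([ 300.32323871,  -94.30241777, 2032.74603261])}
top {'vertical_fov': 56.09712247657756, 'cx': 252.11965057749944, 'cy': 188.82566001079607, 'k1': -0.007399374820737473, 'rvec': array([ 2.15162617, -2.10369536,  0.1955651 ]), 'tvec': array([  -3.61667727,  449.16180914, 1103.60071713])}
wrist {'vertical_fov': 62.85053015560366, 'cx': 251.3934858073075, 'cy': 192.88250350668324, 'k1': -0.008016905418355712, 'rvec': array([-2.37769081, -1.70644245, -0.2168618 ]), 'tvec': array([-549.05143454,  -27.2603458 ,  392.09283474])}
```

View pics/top0.png

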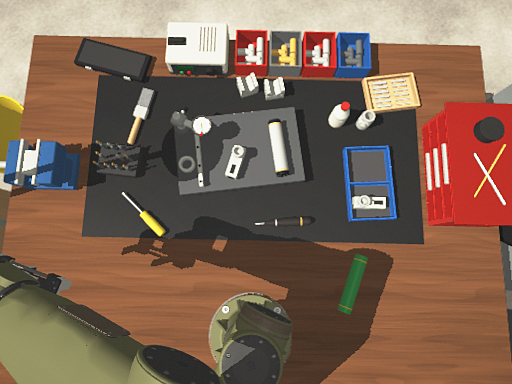

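View pics/scene0.png

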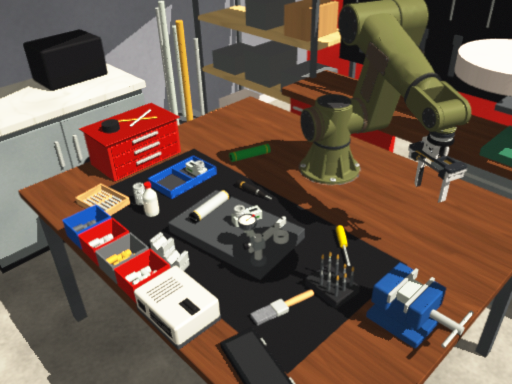

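View pics/wrist0.png

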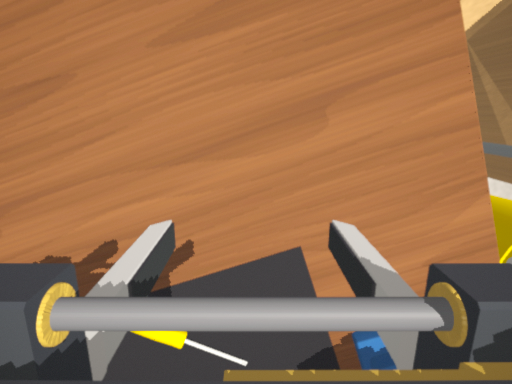

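The top view shows the plate around (240,150), with the rail vertical at (199,160), the dial at (202,126), the fitting at (235,160) and the master at (278,147). The tray is at (370,183), with its empty far half at about (367,163). The scene view agrees. The wrist camera only sees bare table. Next I'll zoom in.

```bash
python3 - <<'E'
from h import *
a=cv2.imread('pics/top0.png'); 
cv2.imwrite('pics/top0a.png',cv2.resize(a[95:205,165:325],None,fx=5,fy=5,interpolation=cv2.INTER_CUBIC))
cv2.imwrite('pics/top0b.png',cv2.resize(a[130:230,320:420],None,fx=5,fy=5,interpolation=cv2.INTER_CUBIC))
c=grab('top')
print(onz(c,[[297,109],[305,178],[182,194],[176,125]],50))
E
```

```text
[[ 717.39617908 -135.02998984   50.        ]
 [ 486.14934127 -160.27995529   50.        ]
 [ 425.87704696  226.20676463   50.        ]
 [ 652.79814873  258.76303806   50.        ]]
```

View pics/top0a.png

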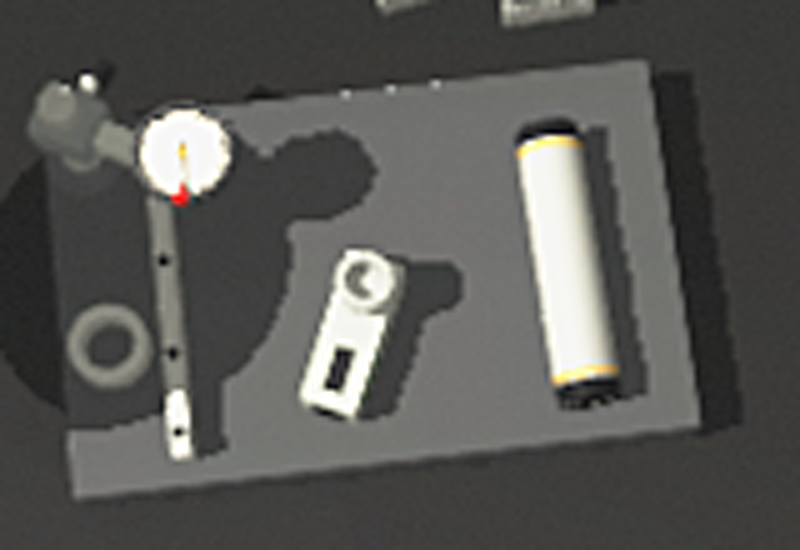

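View pics/top0b.png

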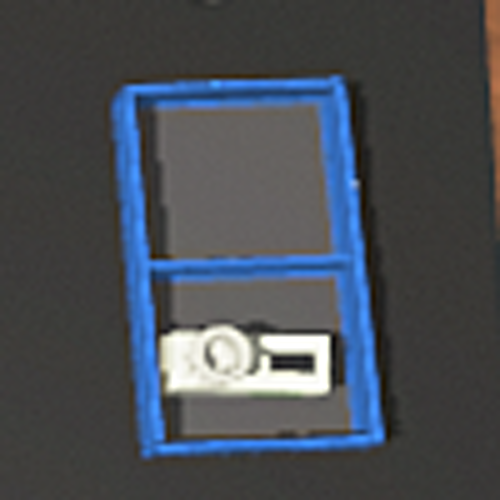

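The enlarged crops put the plate corners at (648,62), (698,428) and (75,497). The fitting's spigot top is at (372,277), with its block edge from (302,400) to (352,415). The master runs from (548,122) to (590,405). The tray rim corners are at (118,88), (340,80), (382,437) and (148,455). I'll compute poses from these.

```bash
cat >> h.py <<'E'
def fit2(model,meas):
    A=np.array(model,float);B=np.array(meas,float)[:,:2];a=A.mean(0);b=B.mean(0)
    H=(A-a).T@(B-b); th=np.arctan2(H[0,1]-H[1,0],H[0,0]+H[1,1]); c,s=np.cos(th),np.sin(th);R=np.array([[c,-s],[s,c]])
    t=b-R@a; return t,th,(A@R.T+t-B)
def crop(p,x0,y0,k=5): return (np.array(p,float)+.5)/k-.5+[x0,y0]
E
python3 - <<'E'
from h import *
np.set_printoptions(precision=2,suppress=True)
c=grab('top')
P=onz(c,crop([[648,62],[698,428],[75,497]],165,95),50)
t,th,r=fit2([[125,-200],[-125,-200],[-125,200]],P);print('plate',t,th,r.ravel())
R=np.array([[np.cos(th),-np.sin(th)],[np.sin(th),np.cos(th)]])
for n,p,z in(('dial',[55,100],156),('colt',[95,172],152),('rail-',[-110,126],76)):
    q=R@np.array(p)+t; print(n,q,(proj(c,[*q,z])-[165,95]+.5)*5-.5)
d=onz(c,crop([[185,153]],165,95),156);print('dial meas',d)
d=onz(c,crop([[112,345]],165,95),72);print('ring meas plate',R.T@(d[0,:2]-t))
T=onz(c,crop([[118,88],[340,80],[382,437],[148,455]],320,130),36)
print('tray',fit2([[120,72],[120,-72],[-120,-72],[-120,72]],T))
s=onz(c,crop([[372,277]],165,95),110)[0]; e=onz(c,crop([[302,400],[352,415]],165,95),84)
print('fit',s,e); v=s[:2]-e.mean(0)[:2]; print(np.linalg.norm(v),np.arctan2(v[1],v[0]),np.linalg.norm(e[0]-e[1]))
print(fit2([[26,0],[-50,18],[-50,-18]],np.array([s,*e])))
m=onz(c,crop([[550,143],[585,373]],165,95),84)
mm=onz(c,crop([[520,150],[582,150],[554,370],[620,370]],165,95),70); print(m[:,:2],mm[:,:2])
m=onz(c,crop([[548,122],[590,405]],165,95),70);print(m[:,:2],m.mean(0), R.T@(m.mean(0)[:2]-t))
E
```

```text
plate [575.34  55.03] 0.1338870946173882 [ 1.77 -0.67 -0.82 -2.15 -0.95  2.82]
dial [616.49 161.48] [[181.73 150.59]]
colt [646.53 238.17] [[ 56.11 102.07]]
rail- [449.5  165.22] [[180.25 454.42]]
dial meas [[615.05 159.49 156.  ]]
ring meas plate [-35.03 162.88]
tray (array([ 481.06, -367.7 ]), np.float64(0.0665675736942665), array([[ 1.14, -0.27],
       [ 1.78,  1.66],
       [-3.99,  1.57],
       [ 1.07, -2.96]]))
fit [555.49  49.05 110.  ] [[483.76  90.87  84.  ]
 [475.04  59.84  84.  ]]
80.51260317011872 -0.33278692564034773 32.22553747925929
(array([528.14,  58.7 ]), np.float64(-0.3254652701538583), array([[-2.72,  1.33],
       [ 2.76,  0.88],
       [-0.03, -2.21]]))
[[653.64 -59.85]
 [504.85 -83.06]] [[ 653.77  -41.57]
 [ 654.73  -81.24]
 [ 509.71  -64.82]
 [ 510.67 -106.1 ]]
[[673.09 -59.28]
 [487.83 -87.49]] [580.46 -73.38  70.  ] [ -12.06 -127.95]
```

```bash
python3 - <<'E'
from h import *
np.set_printoptions(precision=2,suppress=True)
c=grab('wrist'); R=cv2.Rodrigues(c['rvec'])[0]; o=-R.T@c['tvec']
s=manip.read_state(); y=s['eef_rot'][2]; d=o-s['eef_pos']
print(o,'tool x',d[:2]@[np.cos(y),np.sin(y)],'tool y',d[:2]@[np.sin(y),-np.cos(y)],d[2],'fwd',R[2])
t=grab('top'); print(onz(t,[[345,106]],130),onz(t,[[338,123]],20),onz(t,[[370,113]],75))
E
```

```text
[107.52 543.65 386.05] tool x 72.12540220017985 tool y -0.4437145059850387 180.78893507603237 fwd [ 0.24 -0.08 -0.97]
[[ 696.78 -271.77  130.  ]] [[ 683.76 -276.33   20.  ]] [[ 698.97 -366.39   75.  ]]
```

The wrist camera sits 72 mm out along tool +x and 181 mm up, so it clears everything. I'll move above the valve body for a closer look.

Call:
{"method": "jog_arm", "body": {
  "commands": [
    [0.035, -0.046, 0, 0, 0, 0, 0.75],
    [0.07, -0.092, 0, 0, 0, 0, 0.75],
    [0.11, -0.145, 0, 0, 0, 0, 0.75],
    [0.15, -0.198, 0, 0, 0, 0, 0.75],
    [0.19, -0.25, 0, 0, 0, 0, 0.75],
    [0.23, -0.304, 0, 0, 0, 0, 0.75],
    [0.27, -0.356, 0, 0, 0, 0, 0.75],
    [0.31, -0.409, 0, 0, 0, 0, 0.75],
    [0.347, -0.461, 0, 0, 0, 0, 0.75],
    [0.347, -0.461, 0, 0, 0, 0, 0.75]
  ],
  "grip_force": 40
}}

```text
clock: 1.6
eef_pos: [524.2, 57.3, 205.2]
eef_rot: [-3.141, -0.0, 2.813]
wrist_force: [-0.1, 0.7, -0.2]
finger_gap: 70.5
```

```bash
python3 - <<'E'
from h import *
c=grab('wrist','w1.png');np.set_printoptions(precision=2,suppress=True)
print(manip.read_state())
E
```

```text
{'clock': 1.65, 'joints': array([ 0.04,  0.25,  1.58, -0.  ,  1.31, -1.2 ]), 'qd': array([ 0.07, -0.03,  0.04,  0.01, -0.01,  0.07]), 'effort': array([  6.1 , -52.02, -33.78,   0.52,   0.28,   0.32]), 'eef_pos': array([524.86,  56.46, 205.06]), 'eef_rot': array([-3.14,  0.  ,  2.81]), 'wrist_force': array([ 0.44, -0.95, -1.  ]), 'moment': array([-0.1 ,  0.02, -0.  ]), 'finger_gap': 70.4769788837447}
```

View pics/w1.png

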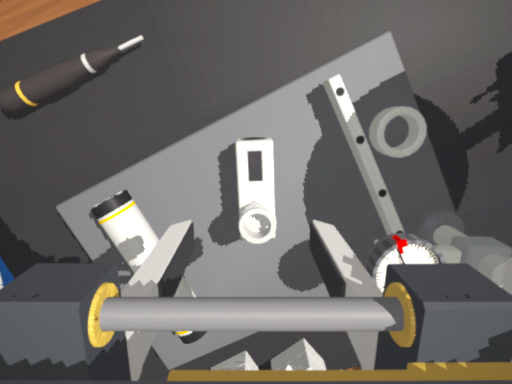

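The wrist view shows the fitting's end-face top corners at (237,140) and (273,139), with its spigot top centre at (257,224). The plate's near-left corner is at (390,33) and its near-right corner at (58,208). I'll refine the poses from these.

```bash
python3 - <<'E'
from h import *
np.set_printoptions(precision=2,suppress=True)
c=grab('wrist','w2.png'); im=c['pixels']
s=manip.read_state();print(s['eef_pos'],s['eef_rot'],s['qd'])
cv2.imwrite('pics/w2z.png',cv2.resize(im[125:255,205:305],None,fx=4,fy=4,interpolation=cv2.INTER_CUBIC))
E
```

```text
[523.83  58.19 205.04] [-3.14 -0.    2.81] [ 0.06 -0.03  0.04  0.01  0.    0.04]
```

View pics/w2z.png

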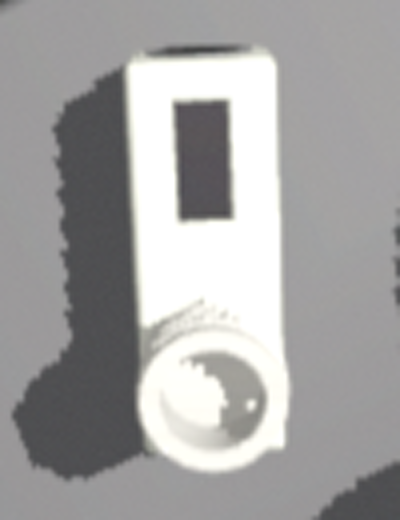

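In the zoom, the block's end corners are at (128,57) and (275,57), and the spigot's outer circle is centred at (214,399).

```bash
python3 - <<'E'
from h import *
np.set_printoptions(precision=2,suppress=True)
c=grab('wrist')
f=lambda p:crop(p,205,125,4)
e=onz(c,f([[128,57],[275,57]]),84); s=onz(c,f([[214,399]]),110)
print(fit2([[-50,18],[-50,-18],[26,0]],np.r_[e,s]), fit2([[-50,-18],[-50,18],[26,0]],np.r_[e,s]))
P=onz(c,[[390,33],[58,208]],50);print('plate corners',P)
d=P[0]-P[1];print(np.linalg.norm(d),np.arctan2(-d[0],d[1]))
d=onz(c,[[406,265]],156);print('dial',d)
print(manip.read_state()['eef_pos'])
E
```

```text
(array([528.63,  61.74]), np.float64(-0.2843752701469667), array([[ 10.84,  33.57],
       [-10.53, -34.04],
       [ -0.31,   0.47]])) (array([528.55,  61.45]), np.float64(-0.29672224427304933), array([[ 0.62, -0.62],
       [-0.13,  0.75],
       [-0.49, -0.13]]))
plate corners [[ 428.71  233.35   50.  ]
 [ 484.46 -158.26   50.  ]]
395.5574932058987 0.1414104338093333
dial [[608.91 160.2  156.  ]]
[523.13  59.44 205.13]
```

Call:
{"method": "jog_arm", "body": {
  "commands": [
    [0.001, 0.002, -0.01, 0, 0, 0.013, 0.75],
    [0.001, 0.002, -0.03, 0, 0, 0.013, 0.75],
    [0.001, 0.002, -0.055, 0, 0, 0.013, 0.75],
    [0.001, 0.002, -0.085, 0, 0, 0.013, 0.75],
    [0.001, 0.002, -0.115, 0, 0, 0.013, 0.75],
    [0.001, 0.002, -0.135, 0, 0, 0.013, 0.75],
    [0.001, 0.002, -0.145, 0, 0, 0.013, 0.75],
    [0.001, 0.002, -0.148, 0, 0, 0.013, 0.75],
    [0.001, 0.002, -0.148, 0, 0, 0.013, 0.2],
    [0.001, 0.002, -0.148, 0, 0, 0.013, 0.2]
  ],
  "grip_force": 40
}}

```text
clock: 3.0
eef_pos: [524.4, 62.1, 58.1]
eef_rot: [3.141, 0.001, 2.843]
wrist_force: [-0.3, 0.3, 0.1]
finger_gap: 53.7
```

Call:
{"method": "jog_arm", "body": {
  "commands": [
    [0, 0, 0, 0, 0, 0, 0.2],
    [0, 0, 0, 0, 0, 0, 0.2],
    [0, 0, 0, 0, 0, 0, 0.2],
    [0, 0, 0.005, 0, 0, 0, 0.2],
    [0, 0, 0.02, 0, 0, 0, 0.2],
    [0, 0, 0.04, 0, 0, 0, 0.2],
    [0, 0, 0.065, 0, 0, 0, 0.2],
    [0, 0, 0.085, 0, 0, 0, 0.2],
    [0, 0, 0.1, 0, 0, 0, 0.2],
    [0, 0, 0.1, 0, 0, 0, 0.2]
  ]
}}

```text
clock: 4.25
eef_pos: [524.4, 62.1, 158.5]
eef_rot: [3.141, 0.002, 2.843]
wrist_force: [0.9, 1.0, -4.8]
finger_gap: 35.7
```

```bash
python3 - <<'E'
from h import *
grab('wrist','w3.png'); print(manip.read_state())
E
```

```text
{'clock': 4.3, 'joints': array([ 4.84870994e-02,  2.95118300e-01,  1.64316522e+00, -1.80254387e-05,
        1.20306721e+00, -1.22375055e+00]), 'qd': array([-0.00011086,  0.01600167,  0.01569475,  0.00052689, -0.00737347,
       -0.00159317]), 'effort': array([ 1.91777211e-02, -5.53815579e+01, -3.67769623e+01, -5.00789989e-03,
        1.60873379e-01, -2.42221940e-04]), 'eef_pos': array([523.98058518,  62.06473543, 157.48264037]), 'eef_rot': array([3.14152619e+00, 2.33226438e-04, 2.84304044e+00]), 'wrist_force': array([ 0.49543906,  1.11588012, -4.07586309]), 'moment': array([-0.00283577,  0.06718621, -0.04141047]), 'finger_gap': 35.619777037801214}
```

View pics/w3.png

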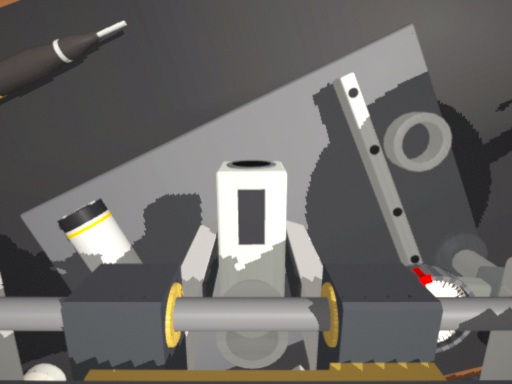

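The fitting is held: the gap is 35.6 mm and the load about 4 N. Carrying it to the tray's far half.

Call:
{"method": "jog_arm", "body": {
  "commands": [
    [0.001, -0.025, 0, 0, 0, -0.03, 0.2],
    [0.003, -0.07, 0, 0, 0, -0.1, 0.2],
    [0.005, -0.12, 0, 0, 0, -0.17, 0.2],
    [0.007, -0.17, 0, 0, 0, -0.24, 0.2],
    [0.009, -0.225, 0, 0, 0, -0.31, 0.2],
    [0.011, -0.28, 0, 0, 0, -0.38, 0.2],
    [0.013, -0.335, 0, 0, 0, -0.45, 0.2],
    [0.014, -0.38, 0, 0, 0, -0.52, 0.2],
    [0.0155, -0.41, 0, 0, 0, -0.56, 0.2],
    [0.0155, -0.421, 0, 0, 0, -0.576, 0.2]
  ]
}}

```text
clock: 5.55
eef_pos: [538.8, -360.1, 155.8]
eef_rot: [-3.14, -0.001, 1.634]
wrist_force: [0.2, 1.6, -4.9]
finger_gap: 35.9
```

Call:
{"method": "jog_arm", "body": {
  "commands": [
    [0, 0, 0, 0, 0, 0, 0.2],
    [0, 0, -0.01, 0, 0, 0, 0.2],
    [0, 0, -0.02, 0, 0, 0, 0.2],
    [0, 0, -0.03, 0, 0, 0, 0.2],
    [0, 0, -0.045, 0, 0, 0, 0.2],
    [0, 0, -0.06, 0, 0, 0, 0.2],
    [0, 0, -0.07, 0, 0, 0, 0.2],
    [0, 0, -0.075, 0, 0, 0, 0.2],
    [0, 0, -0.075, 0, 0, 0, 0.2],
    [0, 0, -0.075, 0, 0, 0, 0.2]
  ]
}}

```text
clock: 6.8
eef_pos: [539.7, -359.1, 83.0]
eef_rot: [3.141, 0.001, 1.637]
wrist_force: [1.0, -0.4, -5.2]
finger_gap: 36.0
```

```bash
python3 - <<'E'
from h import *
grab('wrist','w4.png'); c=grab('top'); a=c['pixels']
cv2.imwrite('pics/t4.png',cv2.resize(a[95:235,165:425],None,fx=3,fy=3,interpolation=cv2.INTER_CUBIC))
print(manip.read_state()['eef_pos'],manip.read_state()['eef_rot'],manip.read_state()['finger_gap'])
E
```

```text
[ 539.7087726  -359.08823856   82.96051122] [3.14099384e+00 5.55096668e-04 1.63663327e+00] 35.73684166253923
```

View pics/w4.png

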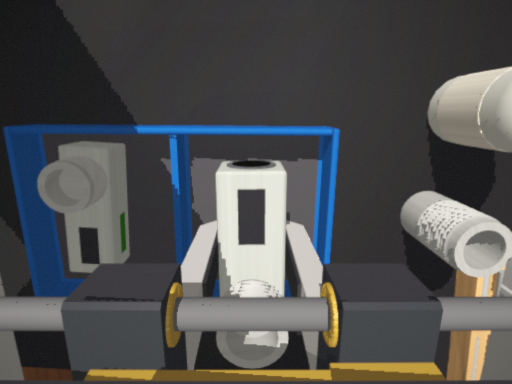

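View pics/t4.png

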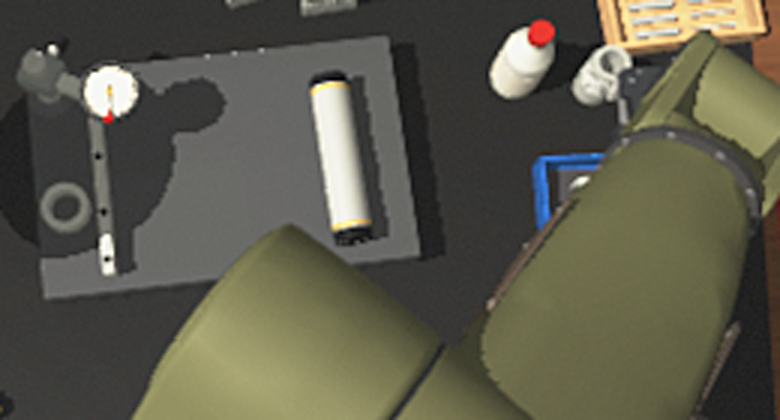

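The wrist view shows the far half between the divider at about (180,134) and the far wall's outer rim corner at (338,128). The near rim corner is at (6,128), and the fitting is held level. Checking the tray position with these.

```bash
python3 - <<'E'
from h import *
np.set_printoptions(precision=2,suppress=True)
c=grab('wrist')
P=onz(c,[[338,128],[180,126],[6,128]],36); print(P)
print(fit2([[120,72],[0,72],[-120,72]],P))
e=onz(c,[[218,168],[286,168]],83-7.5+34); print(e, np.linalg.norm(e[0]-e[1]))
E
```

```text
[[ 597.75 -294.52   36.  ]
 [ 485.57 -300.51   36.  ]
 [ 361.38 -309.87   36.  ]]
(array([ 486.23, -373.48]), np.float64(0.06486632479274528), array([[ 3.57,  0.66],
       [-4.01, -1.12],
       [ 0.44,  0.46]]))
[[ 520.69 -315.39  109.5 ]
 [ 554.42 -313.18  109.5 ]] 33.80633928944252
```

Call:
{"method": "jog_arm", "body": {
  "commands": [
    [0.003, -0.003, -0.005, 0, 0, 0, 0.2],
    [0.003, -0.003, -0.018, 0, 0, 0, 0.2],
    [0.003, -0.003, -0.032, 0, 0, 0, 0.2],
    [0.003, -0.003, -0.045, 0, 0, 0, 0.2],
    [0.003, -0.003, -0.055, 0, 0, 0, 0.2],
    [0.003, -0.003, -0.061, 0, 0, 0, 0.2],
    [0.003, -0.003, -0.064, 0, 0, 0, 0.2],
    [0.003, -0.003, -0.066, 0, 0, 0, 0.2],
    [0.003, -0.003, -0.067, 0, 0, 0, 0.2],
    [0.003, -0.003, -0.067, 0, 0, 0, 0.2]
  ]
}}

```text
clock: 8.2
eef_pos: [542.6, -362.0, 15.6]
eef_rot: [3.141, 0.0, 1.637]
wrist_force: [-0.3, 0.1, -4.2]
finger_gap: 35.6
```

Call:
{"method": "jog_arm", "body": {
  "commands": [
    [0, 0, -0.0005, 0, 0, 0, 0.2],
    [0, 0, -0.001, 0, 0, 0, 0.2],
    [0, 0, -0.0015, 0, 0, 0, 0.2],
    [0, 0, -0.002, 0, 0, 0, 0.2],
    [0, 0, -0.0023, 0, 0, 0, 0.2],
    [0, 0, -0.0026, 0, 0, 0, 0.2],
    [0, 0, -0.003, 0, 0, 0, 0.2],
    [0, 0, -0.003, 0, 0, 0, 0.2],
    [0, 0, -0.003, 0, 0, 0, 0.2],
    [0, 0, -0.003, 0, 0, 0, 0.2]
  ]
}}

```text
clock: 9.45
eef_pos: [542.6, -362.0, 12.7]
eef_rot: [3.141, 0.0, 1.637]
wrist_force: [-2.4, 2.7, 3.0]
finger_gap: 35.5
```

It's touching the floor, with the force up by 7 N. Now I'll release and lift.

Call:
{"method": "jog_arm", "body": {
  "commands": [
    [0, 0, 0, 0, 0, 0, 0.45],
    [0, 0, 0, 0, 0, 0, 0.55],
    [0, 0, 0, 0, 0, 0, 0.55],
    [0, 0, 0, 0, 0, 0, 0.55],
    [0, 0, 0.01, 0, 0, 0, 0.55],
    [0, 0, 0.03, 0, 0, 0, 0.55],
    [0, 0, 0.06, 0, 0, 0, 0.55],
    [0, 0, 0.1, 0, 0, 0, 0.55],
    [0, 0, 0.14, 0, 0, 0, 0.55],
    [0, 0, 0.16, 0, 0, 0, 0.55]
  ]
}}

```text
clock: 10.7
eef_pos: [543.1, -362.3, 176.9]
eef_rot: [3.138, 0.003, 1.637]
wrist_force: [0.4, 0.3, -1.0]
finger_gap: 51.6
```

```bash
python3 - <<'E'
from h import *
grab('wrist','w5.png'); s=manip.read_state(); print(s['eef_pos'],s['eef_rot'],s['wrist_force'],s['finger_gap'])
E
```

```text
[ 543.53330011 -362.64518824  178.86808933] [3.13624581 0.00456407 1.63665278] [0.54819492 0.16820285 3.42003428] 51.731957753860286
```

View pics/w5.png

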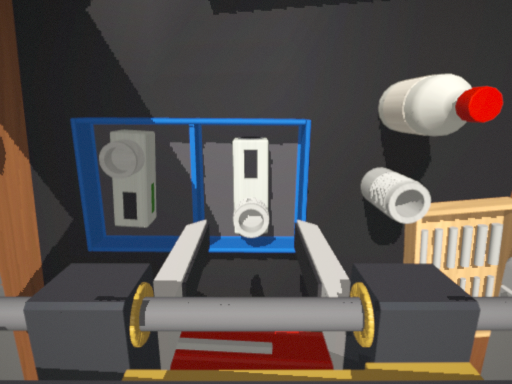

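The valve body stands thread up in the far half, at (251,190). Its clearance is even on both sides between the divider (196) and the far wall (303). Next I'll go behind the master, over the plate's -y side.

Call:
{"method": "jog_arm", "body": {
  "commands": [
    [0.004, 0.02, 0, 0, 0, 0.005, 0.8],
    [0.01, 0.05, 0, 0, 0, 0.01, 1],
    [0.016, 0.085, 0, 0, 0, 0.015, 1],
    [0.022, 0.12, 0, 0, 0, 0.02, 1],
    [0.029, 0.16, 0, 0, 0, 0.03, 1],
    [0.036, 0.195, 0, 0, 0, 0.034, 1],
    [0.042, 0.22, 0, 0, 0, 0.034, 1],
    [0.044, 0.233, 0, 0, 0, 0.034, 1],
    [0.044, 0.236, 0, 0, 0, 0.034, 1],
    [0.044, 0.236, 0, 0, 0, 0.034, 1]
  ]
}}

```text
clock: 12.0
eef_pos: [586.3, -126.3, 172.2]
eef_rot: [-3.141, -0.0, 1.708]
wrist_force: [0.2, 0.7, -0.4]
finger_gap: 93.9
```

```bash
python3 - <<'E'
from h import *
grab('wrist','w6.png');c=grab('top'); a=c['pixels']
cv2.imwrite('pics/t6.png',cv2.resize(a[95:235,165:425],None,fx=3,fy=3,interpolation=cv2.INTER_CUBIC))
s=manip.read_state(); print(s['eef_pos'],s['eef_rot'],s['wrist_force'],s['finger_gap'])
E
```

```text
[ 586.35197329 -126.64469944  172.35581435] [-3.14146212e+00  1.70127290e-05  1.70702532e+00] [0.2513154  0.44708358 0.64310825] 93.68374686576853
```

View pics/w6.png

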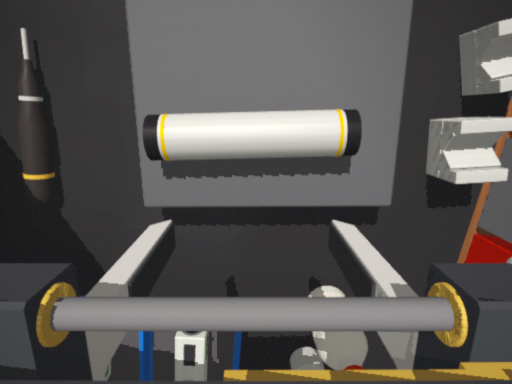

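View pics/t6.png

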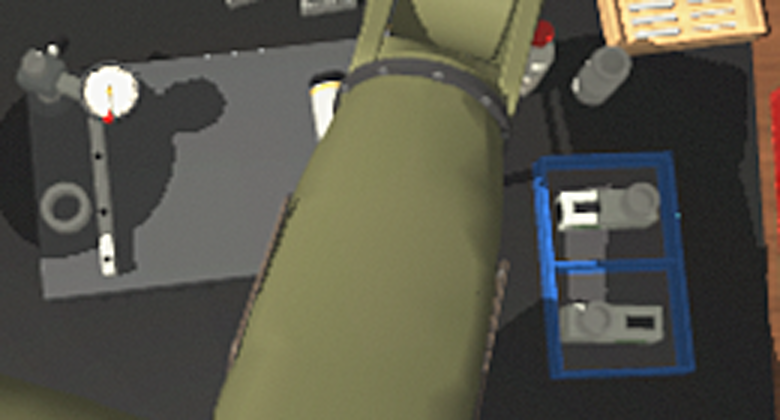

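The wrist view has the plate's -y edge horizontal at row 206, which confirms the yaw. The master runs from (144,137) to (360,132). In the top view, the fitting sits well inside the far half.

```bash
python3 - <<'E'
from h import *
np.set_printoptions(precision=2,suppress=True)
c=grab('wrist')
m=onz(c,[[144,137],[360,132]],70); print(m, np.linalg.norm(m[0]-m[1]), np.arctan2(*(m[1]-m[0])[[1,0]]), m.mean(0))
e=onz(c,[[146,206],[392,206]],50);print(e,np.linalg.norm(e[0]-e[1]),np.arctan2(*(e[1]-e[0])[[1,0]]))
b=onz(c,[[250,157.5],[250,112]],70);print(b)
print(proj(c,[[586,-126,65]]))
E
```

```text
[[485.15 -90.09  70.  ]
 [674.86 -59.68  70.  ]] 192.13393415612992 0.15892893316637938 [580.01 -74.88  70.  ]
[[ 484.15 -161.21   50.  ]
 [ 730.11 -127.52   50.  ]] 248.25200421529075 0.13612736279457466
[[581.21 -95.47  70.  ]
 [575.84 -55.94  70.  ]]
[[250.7  189.31]]
```

Call:
{"method": "jog_arm", "body": {
  "commands": [
    [0, 0, -0.01, 0, 0, 0, 1],
    [0, 0, -0.03, 0, 0, 0, 1],
    [0, 0, -0.055, 0, 0, 0, 1],
    [0, 0, -0.08, 0, 0, 0, 1],
    [0, 0, -0.1, 0, 0, 0, 1],
    [0, 0, -0.107, 0, 0, 0, 1],
    [0, 0, -0.107, 0, 0, 0, 1],
    [-0.0007, 0.005, -0.107, 0, 0, 0, 1],
    [-0.0014, 0.01, -0.107, 0, 0, 0, 1],
    [-0.0018, 0.013, -0.107, 0, 0, 0, 1]
  ]
}}

```text
clock: 13.4
eef_pos: [584.8, -112.5, 65.9]
eef_rot: [3.141, 0.0, 1.708]
wrist_force: [-0.3, 0.3, 0.7]
finger_gap: 94.3
```

Call:
{"method": "jog_arm", "body": {
  "commands": [
    [-0.0003, 0.002, 0, 0, 0, 0, 1],
    [-0.0005, 0.004, 0, 0, 0, 0, 1],
    [-0.0008, 0.006, 0, 0, 0, 0, 1],
    [-0.0011, 0.008, 0, 0, 0, 0, 1],
    [-0.0014, 0.01, 0, 0, 0, 0, 1],
    [-0.0018, 0.013, 0, 0, 0, 0, 1],
    [-0.0022, 0.016, 0, 0, 0, 0, 1],
    [-0.0027, 0.02, 0, 0, 0, 0, 1],
    [-0.0034, 0.025, 0, 0, 0, 0, 1],
    [-0.0041, 0.03, 0, 0, 0, 0, 1]
  ]
}}

```text
clock: 14.65
eef_pos: [580.6, -82.5, 65.4]
eef_rot: [-3.142, -0.0, 1.708]
wrist_force: [0.8, -0.6, 0.1]
finger_gap: 94.1
```

```bash
python3 - <<'E'
from h import *
grab('wrist','w7.png')
s=manip.read_state(); print(s['eef_pos'],s['eef_rot'],s['wrist_force'],s['finger_gap'])
E
```

```text
[580.49372225 -82.00602075  65.39921201] [-3.14143842e+00 -2.23430857e-04  1.70824378e+00] [-0.38865749  0.06686636 -0.38927344] 94.35203586560105
```

View pics/w7.png

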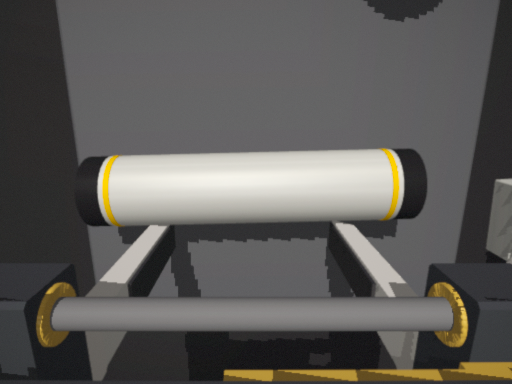

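The master, at (250,187), is now right in front of both fingertips, contacting at about (165,225) and (340,225). It is rolling, so I'll keep pushing.

Call:
{"method": "jog_arm", "body": {
  "commands": [
    [-0.0007, 0.005, 0, 0, 0, 0, 1],
    [-0.0014, 0.01, 0, 0, 0, 0, 1],
    [-0.002, 0.015, 0, 0, 0, 0, 1],
    [-0.0027, 0.02, 0, 0, 0, 0, 1],
    [-0.0034, 0.025, 0, 0, 0, 0, 1],
    [-0.0041, 0.03, 0, 0, 0, 0, 1],
    [-0.0048, 0.035, 0, 0, 0, 0, 1],
    [-0.0055, 0.04, 0, 0, 0, 0, 1],
    [-0.0061, 0.045, 0, 0, 0, 0, 1],
    [-0.0068, 0.05, 0, 0, 0, 0, 1]
  ]
}}

```text
clock: 15.95
eef_pos: [573.8, -32.6, 65.4]
eef_rot: [-3.142, 0.0, 1.708]
wrist_force: [-0.2, 0.0, 0.4]
finger_gap: 94.1
```

Call:
{"method": "jog_arm", "body": {
  "commands": [
    [-0.0007, 0.005, 0, 0, 0, 0, 1],
    [-0.0014, 0.01, 0, 0, 0, 0, 1],
    [-0.002, 0.015, 0, 0, 0, 0, 1],
    [-0.0027, 0.02, 0, 0, 0, 0, 1],
    [-0.0034, 0.025, 0, 0, 0, 0, 1],
    [-0.0041, 0.03, 0, 0, 0, 0, 1],
    [-0.0048, 0.035, 0, 0, 0, 0, 1],
    [-0.0055, 0.04, 0, 0, 0, 0, 1],
    [-0.0061, 0.045, 0, 0, 0, 0, 1],
    [-0.0068, 0.05, 0, 0, 0, 0, 1]
  ]
}}

```text
clock: 17.2
eef_pos: [567.0, 17.4, 65.4]
eef_rot: [-3.142, -0.0, 1.708]
wrist_force: [-0.6, -0.5, 0.3]
finger_gap: 94.2
```

```bash
python3 - <<'E'
from h import *
grab('wrist','w8.png');c=grab('top'); a=c['pixels']
cv2.imwrite('pics/t8.png',cv2.resize(a[95:235,165:425],None,fx=3,fy=3,interpolation=cv2.INTER_CUBIC))
s=manip.read_state(); print(s['eef_pos'],s['eef_rot'],s['wrist_force'],s['finger_gap'])
E
```

```text
[566.94394454  17.59079222  65.42152772] [-3.14149930e+00 -1.15979375e-04  1.70828252e+00] [-0.56674175 -0.00890786 -0.40478428] 94.31824841071412
```

View pics/w8.png

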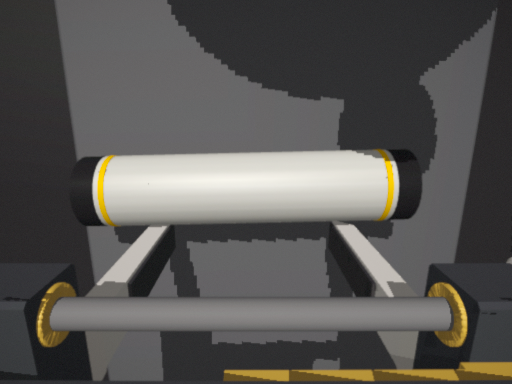

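View pics/t8.png

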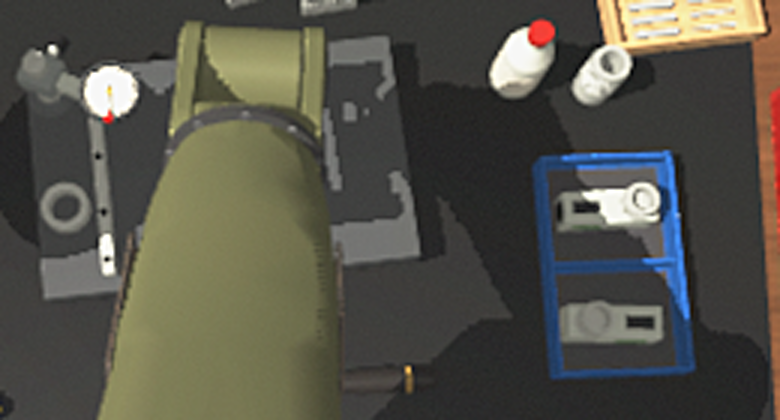

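The master, at (247,187), is still in contact and straight, with its middle about 3 mm toward plate -x. Near the rail, upright fingers would meet the bezel, since their faces at plate y 80 overlap its edge at 70. I'll back off a little and tilt the tool 15° so the fingers lean away from the dial, then continue.

Call:
{"method": "jog_arm", "body": {
  "commands": [
    [0.001, -0.005, 0, 0, 0, 0, 1],
    [0.003, -0.01, 0, 0, 0, 0, 1],
    [0.006, -0.01, -0.001, 0.03, 0.004, 0, 1],
    [0.009, -0.01, -0.002, 0.062, 0.0085, 0, 1],
    [0.011, -0.009, -0.003, 0.093, 0.013, 0, 1],
    [0.0113, -0.0085, -0.0045, 0.124, 0.017, 0, 1],
    [0.0113, -0.0085, -0.0045, 0.124, 0.017, 0, 1],
    [0.0109, -0.0055, -0.0045, 0.124, 0.017, 0, 1],
    [0.0105, -0.0025, -0.0045, 0.124, 0.017, 0, 1],
    [0.01, 0.0015, -0.0045, 0.124, 0.017, 0, 1]
  ]
}}

```text
clock: 18.55
eef_pos: [577.0, 19.1, 61.1]
eef_rot: [3.141, -0.262, 1.709]
wrist_force: [-0.4, -0.0, 0.3]
finger_gap: 94.1
```

```bash
python3 - <<'E'
from h import *
grab('wrist','w9.png')
s=manip.read_state(); print(s['eef_pos'],s['eef_rot'],s['wrist_force'],s['joints'])
E
```

```text
[576.92347695  19.51862286  61.10110398] [ 3.1412352  -0.26191041  1.70868707] [-0.87227474  0.79218472  0.18394973] [-0.14711304  0.54892975  1.54928671  0.27797477  1.13345685 -0.41469234]
```

View pics/w9.png

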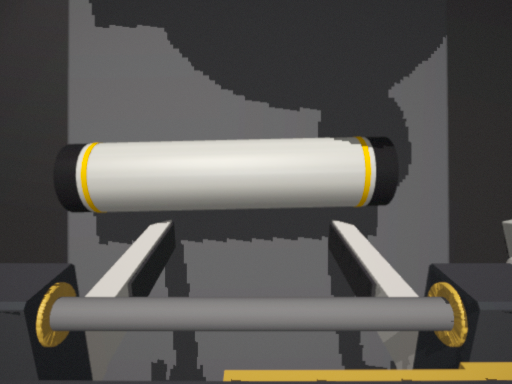

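Call:
{"method": "jog_arm", "body": {
  "commands": [
    [-0.0007, 0.005, 0, 0, 0, 0, 1],
    [-0.0014, 0.01, 0, 0, 0, 0, 1],
    [-0.002, 0.015, 0, 0, 0, 0, 1],
    [-0.0027, 0.02, 0, 0, 0, 0, 1],
    [-0.0034, 0.025, 0, 0, 0, 0, 1],
    [-0.0041, 0.03, 0, 0, 0, 0, 1],
    [-0.0048, 0.035, 0, 0, 0, 0, 1],
    [-0.0055, 0.04, 0, 0, 0, 0, 1],
    [-0.0061, 0.045, 0, 0, 0, 0, 1],
    [-0.0068, 0.05, 0, 0, 0, 0, 1]
  ]
}}

```text
clock: 19.85
eef_pos: [570.2, 68.9, 61.0]
eef_rot: [3.141, -0.262, 1.708]
wrist_force: [-0.5, -0.4, 0.6]
finger_gap: 94.1
```

Call:
{"method": "jog_arm", "body": {
  "commands": [
    [-0.0006, 0.004, 0, 0, 0, 0, 1],
    [-0.0011, 0.008, 0, 0, 0, 0, 1],
    [-0.0016, 0.012, 0, 0, 0, 0, 1],
    [-0.0022, 0.016, 0, 0, 0, 0, 1],
    [-0.0027, 0.02, 0, 0, 0, 0, 1],
    [-0.0032, 0.0235, 0, 0, 0, 0, 1],
    [-0.0037, 0.027, 0, 0, 0, 0, 1],
    [-0.0041, 0.03, 0, 0, 0, 0, 1],
    [-0.0044, 0.0325, 0, 0, 0, 0, 1],
    [-0.0048, 0.035, 0, 0, 0, 0, 1]
  ]
}}

```text
clock: 21.1
eef_pos: [565.4, 103.7, 61.0]
eef_rot: [3.141, -0.262, 1.708]
wrist_force: [-0.4, -0.9, 0.0]
finger_gap: 94.3
```

```bash
python3 - <<'E'
from h import *
grab('wrist','w10.png')
c=grab('scene'); a=c['pixels']
cv2.imwrite('pics/s10.png',cv2.resize(a[170:290,150:320],None,fx=4.5,fy=4.5,interpolation=cv2.INTER_CUBIC))
s=manip.read_state(); print(s['eef_pos'],s['eef_rot'],s['wrist_force'])
E
```

```text
[565.3830595  103.79574527  60.94103174] [ 3.14138378 -0.26220204  1.70805586] [-0.72375575  0.4707415   0.06429103]
```

View pics/w10.png

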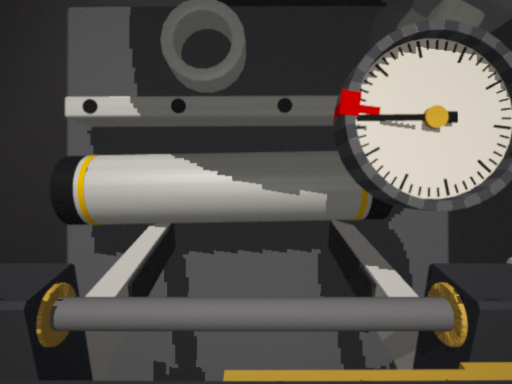

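View pics/s10.png

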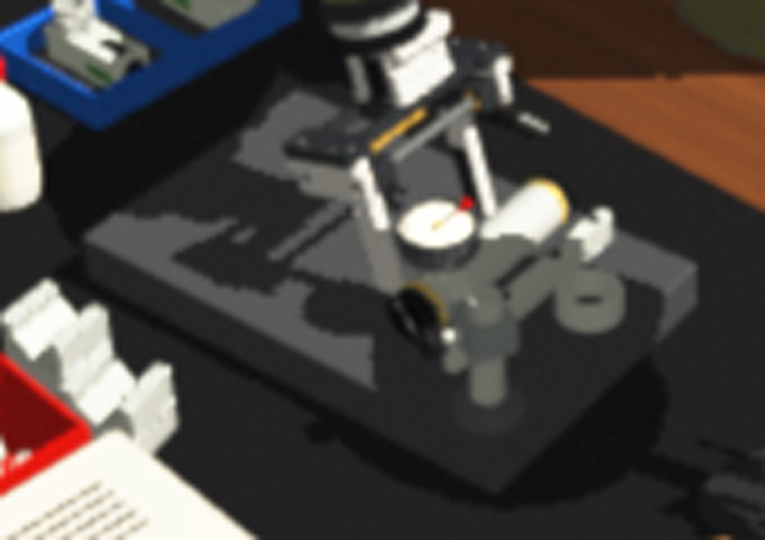

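The wrist view shows the master at (220,188), parallel to the rail (row 117) and about 20 mm short of it. The dial centre is at (437,117), the pointer still points left at 0, and the red mark is at (349,103). Continuing slowly.

Call:
{"method": "jog_arm", "body": {
  "commands": [
    [-0.0003, 0.002, 0, 0, 0, 0, 1],
    [-0.0005, 0.004, 0, 0, 0, 0, 1],
    [-0.0008, 0.006, 0, 0, 0, 0, 1],
    [-0.001, 0.0075, 0, 0, 0, 0, 1],
    [-0.0012, 0.009, 0, 0, 0, 0, 1],
    [-0.0014, 0.0105, 0, 0, 0, 0, 1],
    [-0.0016, 0.012, 0, 0, 0, 0, 1],
    [-0.0018, 0.0135, 0, 0, 0, 0, 1],
    [-0.002, 0.015, 0, 0, 0, 0, 1],
    [-0.0022, 0.0165, 0, 0, 0, 0, 1]
  ]
}}

```text
clock: 22.45
eef_pos: [563.2, 120.2, 60.9]
eef_rot: [3.141, -0.262, 1.708]
wrist_force: [0.4, -1.5, 0.9]
finger_gap: 94.0
```

```bash
python3 - <<'E'
from h import *
grab('wrist','w11.png')
s=manip.read_state(); print(s['eef_pos'],s['eef_rot'],s['wrist_force'])
E
```

```text
[563.1225642  120.40773614  60.88333953] [-3.14158182 -0.26238173  1.70792443] [-0.03315506  0.72174916 -0.70451031]
```

View pics/w11.png

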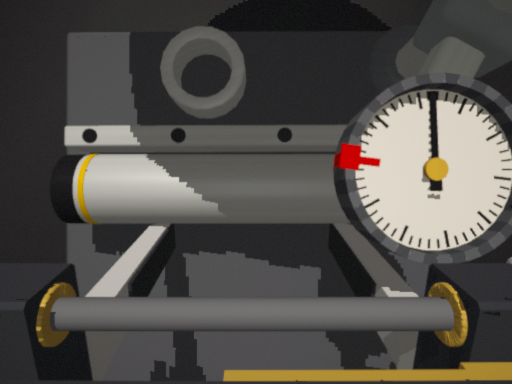

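The pointer now stands at about 1.55 rad, pointing up at (433,95), so the master is already under the plunger. A few mm remain.

Call:
{"method": "jog_arm", "body": {
  "commands": [
    [-0.0001, 0.0006, 0, 0, 0, 0, 1],
    [-0.0002, 0.0012, 0, 0, 0, 0, 1],
    [-0.0002, 0.0018, 0, 0, 0, 0, 1],
    [-0.0003, 0.0024, 0, 0, 0, 0, 1],
    [-0.0004, 0.003, 0, 0, 0, 0, 1],
    [-0.0005, 0.0036, 0, 0, 0, 0, 1],
    [-0.0006, 0.0042, 0, 0, 0, 0, 1],
    [-0.0006, 0.0046, 0, 0, 0, 0, 1],
    [-0.0007, 0.005, 0, 0, 0, 0, 1],
    [-0.0007, 0.005, 0, 0, 0, 0, 1]
  ]
}}

```text
clock: 23.75
eef_pos: [562.7, 124.4, 61.0]
eef_rot: [3.141, -0.261, 1.708]
wrist_force: [0.8, -7.6, 1.4]
finger_gap: 94.4
```

```bash
python3 - <<'E'
from h import *
grab('wrist','w12.png')
s=manip.read_state(); print(s['eef_pos'],s['eef_rot'],s['wrist_force'])
E
```

```text
[562.68442098 124.45989112  60.98440265] [ 3.14110051 -0.26109385  1.70810434] [ 1.02014392 -6.85279057  1.10699075]
```

View pics/w12.png

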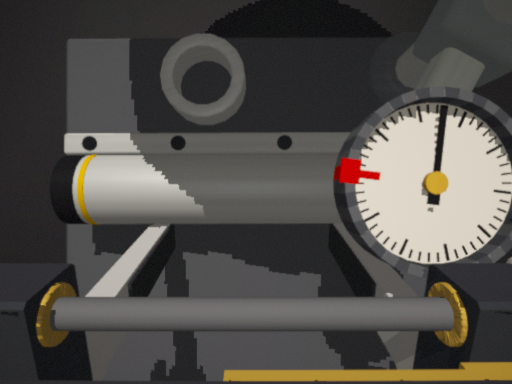

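Force is up to 7 N and the pointer is at about 1.67 rad. I'll check in the image whether the master is really against the rail.

```bash
python3 - <<'E'
from h import *
np.set_printoptions(precision=1,suppress=True)
c=grab('wrist','w13.png'); th=.136; t=np.array([578,54.5])
R=np.array([[np.cos(th),-np.sin(th)],[np.sin(th),np.cos(th)]])
W=lambda x,y,z:np.r_[R@[x,y]+t,50+z]
for n,p in (('railtop back',(-110,132,26)),('railtop front',(-110,120,26)),('railbot front',(-110,120,0)),('ring',(-60,166,22)),('dial',(55,100,106)),('cornerL',(-125,200,0)),('holeC',(-15,126,26))):
    print(n,proj(c,W(*p))[0])
o=ray(c,[[0,0]])[0]; print('cam',o,R.T@(o[:2]-t))
# cylinder silhouettes at x=-70 for axis y
for yc in (94,97,100):
    a=np.linspace(0,2*np.pi,721); q=proj(c,[W(-70,yc+20*np.cos(b),20+20*np.sin(b)) for b in a])
    print(yc,q[:,1].min(),q[:,1].max(),q[:,0].mean())
cv2.imwrite('pics/w13z.png',cv2.resize(c['pixels'][120:240,50:210],None,fx=5,fy=5,interpolation=cv2.INTER_CUBIC))
E
```

```text
railtop back [ 67.9 129.6]
railtop front [ 67.8 150.6]
railbot front [ 91.  156.2]
ring [157.7  72.8]
dial [442.9 178.5]
cornerL [69.1 34.4]
holeC [234.3 140.1]
cam [559.9 147.7 254.6] [-5.3 94.7]
94 161.99358094498302 230.4380326113563 140.62745287174837
97 156.8366359400085 225.27095027851763 140.64485614305167
100 151.67227399347837 220.1136653605208 140.66273907739009
```

View pics/w13z.png

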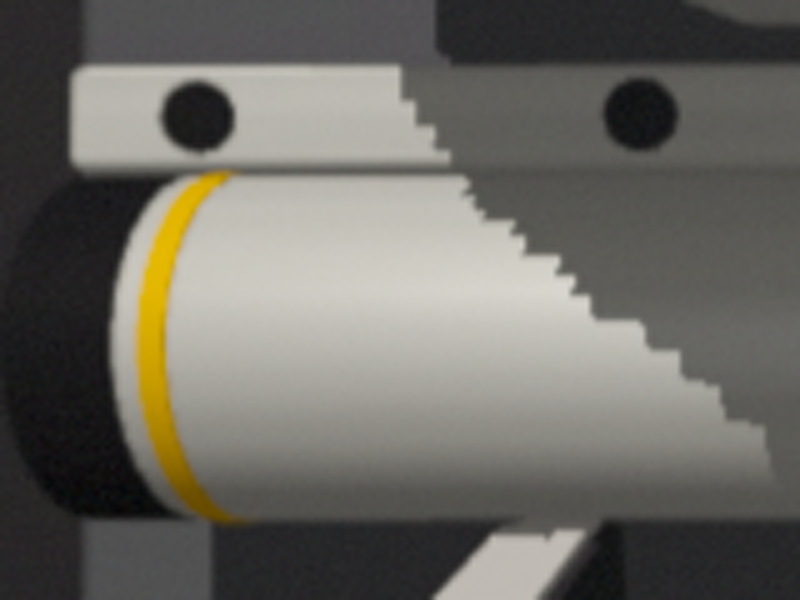

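The rail's front edge is at row 153.4 and the master's silhouette at 154.8, which matches the prediction for axis y ≈ 100. So the master is seated, and its edges are parallel to the rail. Backing away and rising.

Call:
{"method": "jog_arm", "body": {
  "commands": [
    [0.0003, -0.002, 0, 0, 0, 0, 1],
    [0.0007, -0.005, 0, 0, 0, 0, 1],
    [0.0014, -0.01, 0, 0, 0, 0, 1],
    [0.0027, -0.02, 0, 0, 0, 0, 1],
    [0.0041, -0.03, 0, 0, 0, 0, 1],
    [0.0055, -0.04, 0.005, 0, 0, 0, 1],
    [0.0068, -0.05, 0.02, 0, 0, 0, 1],
    [0.007, -0.055, 0.045, 0, 0, 0, 1],
    [0.007, -0.055, 0.075, 0, 0, 0, 1],
    [0.007, -0.055, 0.105, 0, 0, 0, 1]
  ]
}}

```text
clock: 25.1
eef_pos: [569.6, 69.5, 168.1]
eef_rot: [3.14, -0.262, 1.708]
wrist_force: [0.4, -0.3, -0.5]
finger_gap: 94.1
```

Call:
{"method": "jog_arm", "body": {
  "commands": [
    [0, 0, 0.02, 0, 0, 0, 0.8],
    [0, 0, 0.03, -0.03, -0.004, 0, 0.8],
    [0.005, 0.005, 0.04, -0.062, -0.0085, 0, 0.8],
    [0.012, 0.015, 0.045, -0.093, -0.013, 0, 0.8],
    [0.02, 0.03, 0.045, -0.124, -0.017, 0, 0.8],
    [0.03, 0.045, 0.045, -0.124, -0.017, 0, 0.8],
    [0.037, 0.055, 0.045, -0.124, -0.017, 0, 0.8],
    [0.04, 0.06, 0.045, -0.124, -0.017, 0, 0.8],
    [0.04, 0.06, 0.045, -0.124, -0.017, 0, 0.8],
    [0.04, 0.06, 0.045, -0.124, -0.017, 0, 0.8]
  ]
}}

```text
clock: 26.35
eef_pos: [609.4, 129.5, 211.1]
eef_rot: [-3.142, 0.0, 1.707]
wrist_force: [0.8, -0.0, 0.4]
finger_gap: 75.2
```

```bash
python3 - <<'E'
from h import *
grab('wrist','w14.png')
s=manip.read_state(); print(s['eef_pos'],s['eef_rot'],s['wrist_force'],s['joints'],s['finger_gap'])
E
```

```text
[609.43178314 129.57168697 211.08756953] [3.14156822e+00 7.32179100e-05 1.70736378e+00] [-0.38633144 -0.34411239 -0.60977807] [ 1.50746499e-01  4.61130126e-01  1.28739156e+00 -7.47345230e-05
  1.39304757e+00  1.41922574e-02] 75.28376334008483
```

View pics/w14.png

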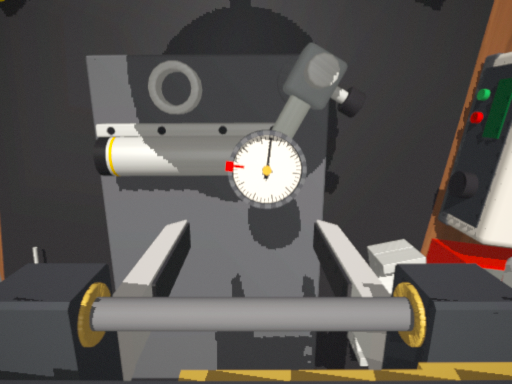

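```bash
python3 - <<'E'
from h import *
np.set_printoptions(precision=2,suppress=True)
c=grab('wrist'); a=c['pixels']
cv2.imwrite('pics/w15z.png',cv2.resize(a[115:215,215:315],None,fx=6,fy=6,interpolation=cv2.INTER_CUBIC))
cv2.imwrite('pics/w15y.png',cv2.resize(a[110:190,85:245],None,fx=5,fy=5,interpolation=cv2.INTER_CUBIC))
E
```

```text
(no output)
```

View pics/w15z.png

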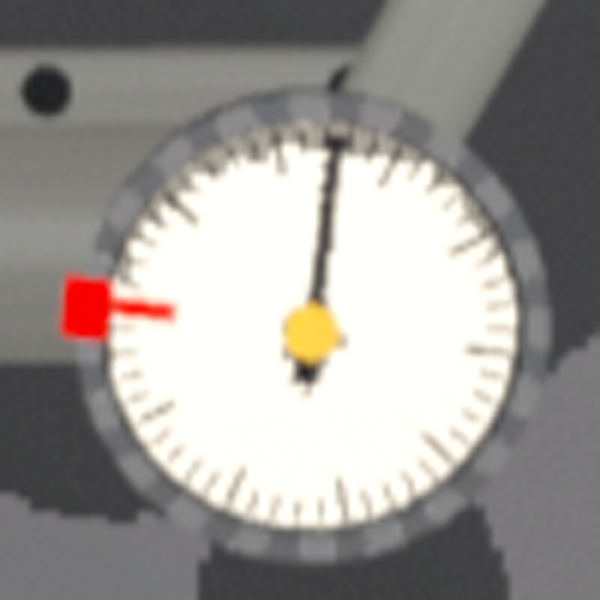

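View pics/w15y.png

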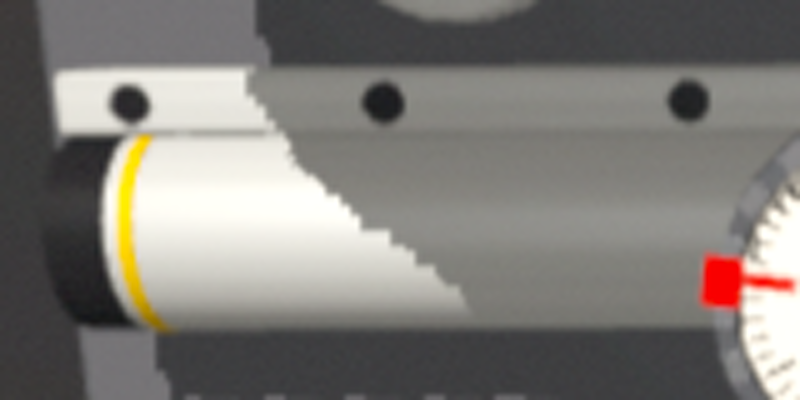

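The dial close-up shows the pointer tip at (337,135) and its tail at (305,385). The red mark runs from (173,313) to (87,308), and the bezel circle is centred at (313,325). The second crop shows the master lying along the rail.

```bash
python3 - <<'E'
from h import *
np.set_printoptions(precision=2,suppress=True)
c=grab('wrist'); f=lambda p:crop(p,215,115,6)
p=onz(c,f([[305,385],[337,135],[173,313],[87,308],[313,325],[312.5,326]]),155)[:,:2]; print(p)
an=lambda v:np.arctan2(v[1],v[0])
pa=an(p[1]-p[0]); ra=an(p[3]-p[2]); ctr=p[4]
print('pointer',pa,'red',ra,'by centre',an(p[1]-ctr),an(p[3]-ctr))
print('cw turn',ra-pa, (an(p[3]-ctr)-an(p[1]-ctr))%(2*np.pi),'abs pointer', (.136+np.pi-pa), 'bezel',(.136+np.pi-ra)%(2*np.pi))
# rail direction
g=lambda p:crop(p,85,110,5)
r=onz(c,g([[60,72],[780,68]]),76); print('rail yaw',an((r[1]-r[0])[:2]))
m=onz(c,g([[180,331],[700,327]]),62); print('master lower edge yaw',an((m[1]-m[0])[:2]))
print(onz(c,f([[313,325]]),156))
b=c['pixels'];print(ray(c,[[0,0]])[0])
E
```

```text
[[617.62 152.74]
 [616.89 184.63]
 [599.62 159.7 ]
 [588.72 158.85]
 [617.48 160.59]
 [617.44 160.45]]
pointer 1.5935646716434535 red -3.0639558905114463 by centre 1.595237662141877 -3.0811350187013216
cw turn -4.6575205621549 1.6068126263363878 abs pointer 1.6840279819463397 bezel 0.058363236921653794
rail yaw 0.14096283289953876
master lower edge yaw 0.14405849186720826
[[617.41 160.76 156.  ]]
[600.09 201.15 391.93]
```

The pointer is at 1.68 and the bezel at 0.06, so the bezel needs about 1.62 rad clockwise. The dial centre is at (617.5,160.7). Going over it, then down.

Call:
{"method": "jog_arm", "body": {
  "commands": [
    [0.002, 0.008, 0, 0, 0, 0, 0.8],
    [0.005, 0.02, 0, 0, 0, 0, 0.8],
    [0.0083, 0.0312, 0, 0, 0, 0, 0.8],
    [0.0083, 0.0312, 0, 0, 0, 0, 0.8],
    [0.0083, 0.0312, -0.015, 0, 0, 0, 0.8],
    [0.0083, 0.0312, -0.035, 0, 0, 0, 0.8],
    [0.0083, 0.0312, -0.055, 0, 0, 0, 0.8],
    [0.0083, 0.0312, -0.069, 0, 0, 0, 0.8],
    [0.0083, 0.0312, -0.075, 0, 0, 0, 0.8],
    [0.0083, 0.0312, -0.075, 0, 0, 0, 0.8]
  ]
}}

```text
clock: 27.75
eef_pos: [617.8, 161.2, 135.8]
eef_rot: [-3.141, 0.0, 1.708]
wrist_force: [0.1, 0.3, 0.5]
finger_gap: 75.0
```

Call:
{"method": "jog_arm", "body": {
  "commands": [
    [0, 0, 0, 0, 0, 0, 0.7],
    [0, 0, 0, 0, 0, 0, 0.66],
    [0, 0, 0, 0, 0, 0, 0.6],
    [0, 0, 0, 0, 0, 0, 0.5],
    [0, 0, 0, 0, 0, 0, 0.5],
    [0, 0, 0, 0, 0, 0, 0.5],
    [0, 0, 0, 0, 0, 0, 0.5],
    [0, 0, 0, 0, 0, 0, 0.5],
    [0, 0, 0, 0, 0, 0, 0.5],
    [0, 0, 0, 0, 0, 0, 0.5]
  ],
  "grip_force": 12
}}

```text
clock: 29.0
eef_pos: [616.8, 161.2, 136.3]
eef_rot: [-3.139, 0.0, 1.708]
wrist_force: [-9.6, -2.2, 5.3]
finger_gap: 59.7
```

```bash
python3 - <<'E'
from h import *
grab('wrist','w16.png')
s=manip.read_state(); print(s['eef_pos'],s['eef_rot'],s['wrist_force'],s['moment'],s['joints'],s['finger_gap'])
E
```

```text
[616.82276236 161.14085469 136.28545616] [-3.13897834e+00  1.05596933e-04  1.70792280e+00] [-9.49926147 -2.75753512  5.21348123] [-0.39541764  2.02123547  0.01341346] [1.98068259e-01 5.54297147e-01 1.32529346e+00 5.64471148e-05
 1.26461795e+00 6.09248396e-02] 59.51769536704482
```

View pics/w16.png

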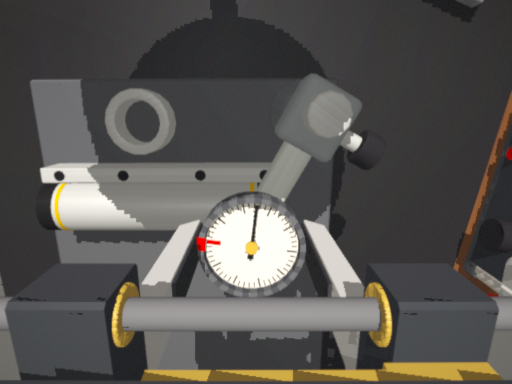

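The bezel is gripped with a gap of 59.6 mm. The 9.5 N side force in x means I'm about 1 mm off centre, so I'll correct that first and then turn.

Call:
{"method": "jog_arm", "body": {
  "commands": [
    [-0.0005, 0, 0, 0, 0, 0, 0.5],
    [-0.001, 0, 0, 0, 0, 0, 0.5],
    [-0.0013, 0, 0, 0, 0, 0, 0.5],
    [-0.0013, 0, 0, 0, 0, -0.03, 0.5],
    [-0.0013, 0, 0, 0, 0, -0.07, 0.5],
    [-0.0013, 0, 0, 0, 0, -0.11, 0.5],
    [-0.0013, 0, 0, 0, 0, -0.15, 0.5],
    [-0.0013, 0, 0, 0, 0, -0.18, 0.5],
    [-0.0013, 0, 0, 0, 0, -0.2, 0.5],
    [-0.0013, 0, 0, 0, 0, -0.2, 0.5]
  ]
}}

```text
clock: 30.3
eef_pos: [617.0, 161.1, 136.3]
eef_rot: [3.14, -0.0, 1.289]
wrist_force: [2.8, -1.7, 2.3]
finger_gap: 60.0
```

```bash
python3 - <<'E'
from h import *
grab('wrist','w17.png')
s=manip.read_state(); print(s['eef_pos'],s['eef_rot'],s['wrist_force'],s['moment'],s['joints'],s['finger_gap'])
E
```

```text
[617.05044719 161.14524451 136.31936712] [ 3.14020862e+00 -4.94874189e-04  1.28968282e+00] [ 3.8808291  -2.04437892  1.5099123 ] [-0.41846674 -0.1902866  -0.04326564] [ 1.98112134e-01  5.52340038e-01  1.32822137e+00 -2.09085058e-04
  1.25957494e+00  4.79289869e-01] 59.27237763731561
```

View pics/w17.png

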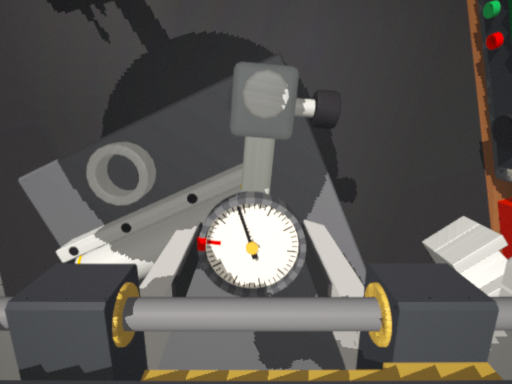

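The red mark stays at (203,243) in the gripper's view while the pointer has moved, so the bezel follows without slip. Turning further.

Call:
{"method": "jog_arm", "body": {
  "commands": [
    [0, 0, 0, 0, 0, -0.03, 0.5],
    [0, 0, 0, 0, 0, -0.09, 0.5],
    [0, 0, 0, 0, 0, -0.15, 0.5],
    [0, 0, 0, 0, 0, -0.21, 0.5],
    [0, 0, 0, 0, 0, -0.27, 0.5],
    [0, 0, 0, 0, 0, -0.33, 0.5],
    [0, 0, 0, 0, 0, -0.39, 0.5],
    [0, 0, 0, 0, 0, -0.45, 0.5],
    [0, 0, 0, 0, 0, -0.5, 0.5],
    [0, 0, 0, 0, 0, -0.5, 0.5]
  ]
}}

```text
clock: 31.6
eef_pos: [617.6, 160.6, 136.3]
eef_rot: [3.14, -0.002, 0.241]
wrist_force: [6.1, -5.8, 1.0]
finger_gap: 59.9
```

```bash
python3 - <<'E'
from h import *
c=grab('wrist','w18.png'); a=c['pixels']
cv2.imwrite('pics/w18z.png',cv2.resize(a[185:300,190:310],None,fx=6,fy=5.217,interpolation=cv2.INTER_CUBIC))
s=manip.read_state(); print(s['eef_pos'],s['eef_rot'],s['wrist_force'],s['moment'],s['joints'],s['finger_gap'])
E
```

```text
[617.54657071 160.61996251 136.3064155 ] [ 3.14048704e+00 -2.44468575e-03  2.41913569e-01] [ 5.72401061 -5.32231939 -0.0720478 ] [-0.82032138 -0.99488901 -0.07801008] [ 1.97488997e-01  5.52529245e-01  1.32796332e+00 -1.04654003e-03
  1.25860887e+00  1.52669330e+00] 59.506803731566436
```

View pics/w18z.png

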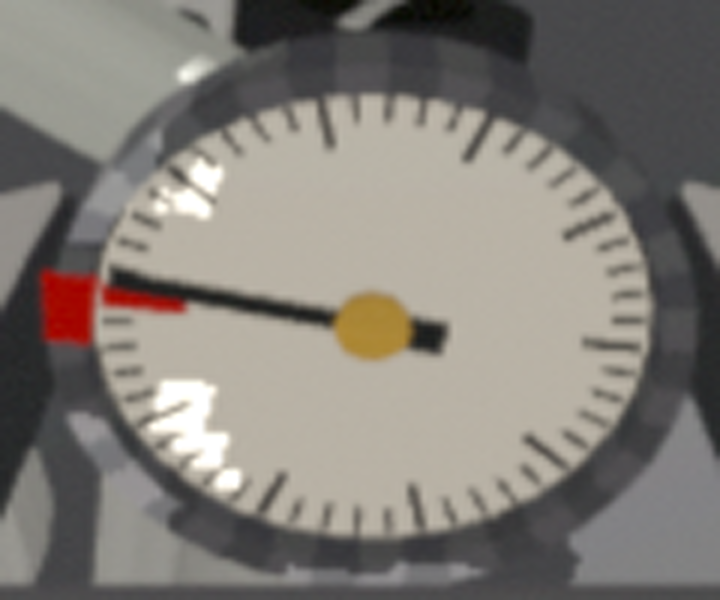

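View pics/w18.png

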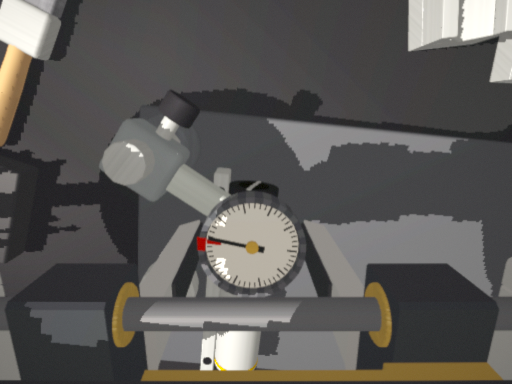

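The pointer tip is at (112,274) in the zoom and the red tick's end at (106,296), so a small angle remains. Working it out with rays.

```bash
python3 - <<'E'
from h import *
np.set_printoptions(precision=2,suppress=True)
c=grab('wrist')
f=lambda p:(np.array(p,float)+.5)/[6,5.217]-.5+[190,185]
p=onz(c,f([[445,340],[112,274],[185,306],[106,296],[372,316],[68,308],[374,326]]),154)[:,:2]; print(p)
an=lambda v:np.arctan2(v[1],v[0])
print('pointer',an(p[1]-p[0]),'red line',an(p[3]-p[2]),an(p[2]-p[4]),an(p[3]-p[4]),an(p[5]-p[4]),'ptr by ctr',an(p[1]-p[4]),'hub',an(p[1]-p[6]),an(p[3]-p[6]),an(p[2]-p[6]),an(p[5]-p[6]))
E
```

```text
[[617.19 152.54]
 [617.19 184.46]
 [615.22 177.09]
 [614.59 184.48]
 [618.27 159.86]
 [612.38 187.64]
 [617.18 159.4 ]]
pointer 1.5706770404976007 red line 1.6562734884567187 1.7459750152246816 1.719258080784637 1.7796919127816058 ptr by ctr 1.614435100848085 hub 1.5704081319972425 1.674031819177818 1.6814406689974963 1.739338614278581
```

Call:
{"method": "jog_arm", "body": {
  "commands": [
    [0.0003, -0.0003, 0, 0, 0, -0.01, 0.5],
    [0.0005, -0.0005, 0, 0, 0, -0.03, 0.5],
    [0.0005, -0.0005, 0, 0, 0, -0.045, 0.5],
    [0.0005, -0.0005, 0, 0, 0, -0.056, 0.5],
    [0.0005, -0.0005, 0, 0, 0, -0.06, 0.5],
    [0.0005, -0.0005, 0, 0, 0, -0.06, 0.5],
    [0.0005, -0.0005, 0, 0, 0, -0.06, 0.5],
    [0.0005, -0.0005, 0, 0, 0, -0.06, 0.5],
    [0.0005, -0.0005, 0, 0, 0, -0.06, 0.5],
    [0.0005, -0.0005, 0, 0, 0, -0.06, 0.5]
  ]
}}

```text
clock: 32.95
eef_pos: [617.6, 160.5, 136.3]
eef_rot: [3.141, -0.002, 0.116]
wrist_force: [4.2, -3.6, 2.3]
finger_gap: 59.7
```

```bash
python3 - <<'E'
from h import *
c=grab('wrist','w19.png'); a=c['pixels']
cv2.imwrite('pics/w19z.png',cv2.resize(a[185:300,190:310],None,fx=6,fy=5.217,interpolation=cv2.INTER_CUBIC))
s=manip.read_state(); print(s['eef_pos'],s['eef_rot'],s['wrist_force'],s['moment'],s['finger_gap'])
E
```

```text
[617.58370492 160.48065173 136.30061173] [ 3.14127840e+00 -1.54316778e-03  1.16240385e-01] [ 4.89006073 -3.78841139  3.76029356] [-0.48662612 -0.64499816 -0.0761718 ] 59.967082296785804
```

View pics/w19z.png

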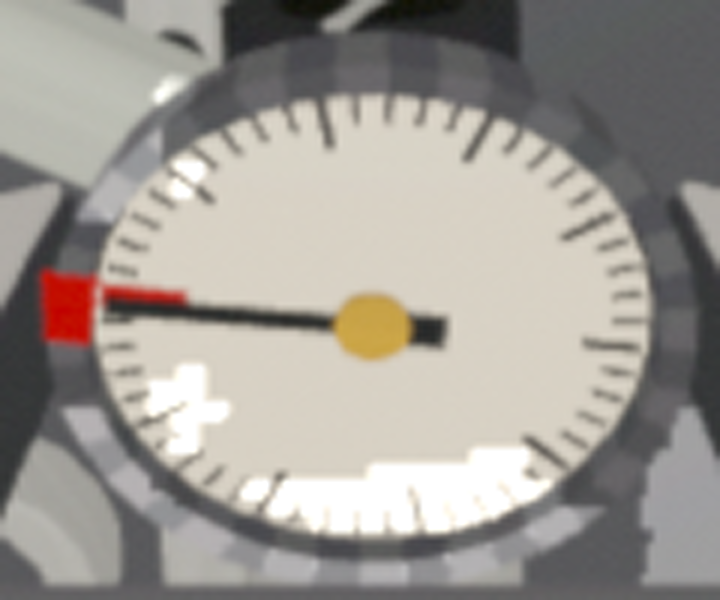

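The pointer line now runs along the red tick, with its tip at (105,306) and the tick at (105,294). Allowing for the hub's 10 px parallax, they agree. Releasing and rising for a clean look.

Call:
{"method": "jog_arm", "body": {
  "commands": [
    [0, 0, 0, 0, 0, 0, 0.7],
    [0, 0, 0, 0, 0, 0, 0.8],
    [0, 0, 0, 0, 0, 0, 0.8],
    [0, 0, 0.005, 0, 0, 0, 0.8],
    [0, 0, 0.02, 0, 0, 0, 0.8],
    [0, 0, 0.04, 0, 0, 0, 0.8],
    [-0.01, 0, 0.06, 0, 0, 0, 0.8],
    [-0.02, 0, 0.07, 0, 0, 0, 0.8],
    [-0.03, 0, 0.07, 0, 0, 0, 0.8],
    [-0.03, 0, 0.07, 0, 0, 0, 0.8]
  ]
}}

```text
clock: 34.25
eef_pos: [586.2, 160.8, 205.7]
eef_rot: [3.142, 0.001, 0.116]
wrist_force: [1.2, -0.2, -0.2]
finger_gap: 75.3
```

```bash
python3 - <<'E'
from h import *
c=grab('wrist','w20.png'); 
s=manip.read_state(); print(s['eef_pos'],s['eef_rot'],s['wrist_force'],s['moment'],s['finger_gap'])
E
```

```text
[586.56193029 160.75060242 205.4865877 ] [3.14150031e+00 8.12600351e-04 1.16290016e-01] [-0.83229544 -0.38191943 -0.70585097] [-0.06048885  0.11369957  0.03205016] 75.20172868790817
```

View pics/w20.png

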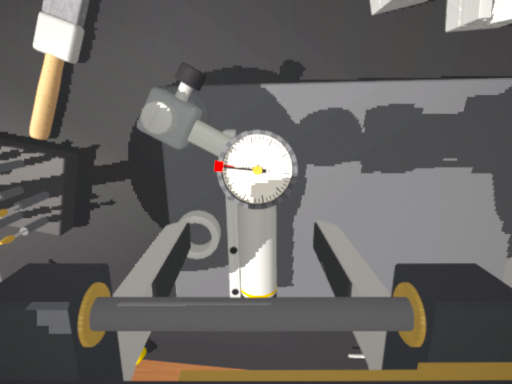

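```bash
python3 - <<'E'
from h import *
np.set_printoptions(precision=3,suppress=True)
c=grab('wrist'); a=c['pixels']
cv2.imwrite('pics/w21z.png',cv2.resize(a[120:220,205:305],None,fx=6,fy=6,interpolation=cv2.INTER_CUBIC))
t=grab('top')['pixels']
cv2.imwrite('pics/t21.png',cv2.resize(t[95:235,165:425],None,fx=3,fy=3,interpolation=cv2.INTER_CUBIC))
E
```

```text
(no output)
```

View pics/w21z.png

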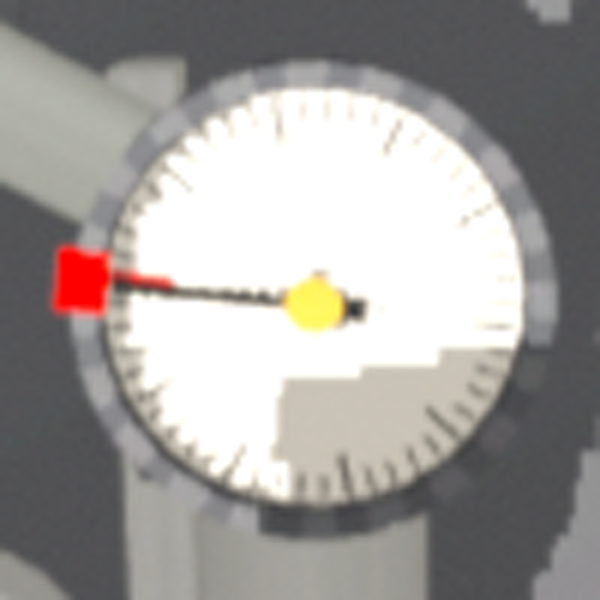

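View pics/t21.png

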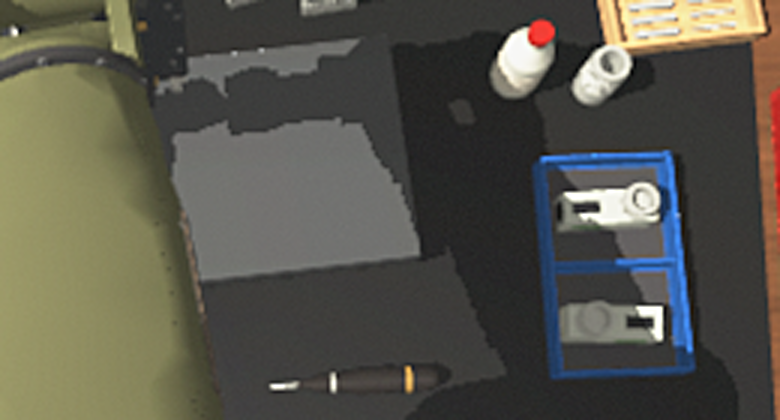

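Seen from nearly overhead, the pointer (hub (315,303) to tip (115,281)) and the red tick ((172,285) to (113,276)) agree within about 0.03 rad. The fitting still stands in the tray. I'll make one more move for a clear view of the master.

Call:
{"method": "jog_arm", "body": {
  "commands": [
    [0, 0, 0.02, 0, 0, 0, 0.8],
    [-0.01, -0.005, 0.04, 0, 0, 0, 0.8],
    [-0.03, -0.015, 0.06, 0, 0, 0, 0.8],
    [-0.06, -0.03, 0.07, 0, 0, 0, 0.8],
    [-0.09, -0.045, 0.07, 0, 0, 0, 0.8],
    [-0.11, -0.06, 0.07, 0, 0, 0, 0.8],
    [-0.12, -0.06, 0.07, 0, 0, 0, 0.8],
    [-0.12, -0.06, 0.07, 0, 0, 0, 0.8],
    [-0.12, -0.06, 0.07, 0, 0, 0, 0.8],
    [-0.12, -0.06, 0.07, 0, 0, 0, 0.8]
  ]
}}

```text
clock: 35.65
eef_pos: [467.4, 101.0, 275.6]
eef_rot: [-3.142, 0.001, 0.116]
wrist_force: [0.6, -0.3, 0.8]
finger_gap: 75.2
```

```bash
python3 - <<'E'
from h import *
c=grab('wrist','w22.png'); s=manip.read_state(); print(s['eef_pos'],s['qd'],s['wrist_force'])
E
```

```text
[467.29519349 100.95959214 275.65467996] [-0.00067983 -0.00387618  0.00164252 -0.00216223 -0.00085963 -0.00157668] [-0.27205712 -0.79191908 -0.58422671]
```

View pics/w22.png

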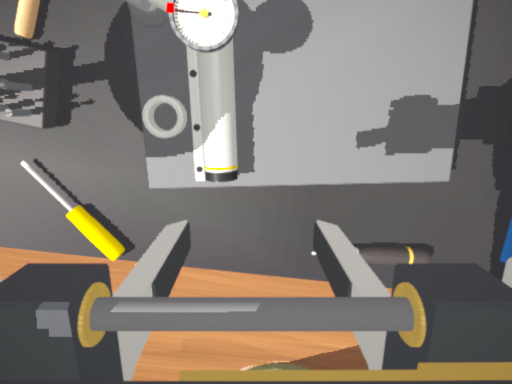

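The master (from (218,60) to (221,178)) lies tight and parallel along the rail (from (197,60) to (200,180)). The pointer and red mark at (171,8) are still aligned, and the ring, handpiece and scraper are in place. Handing in.

```bash
python3 -c "
from cell import manip
print(manip.sign_off())"
```

```text
the job is handed in; nothing more can be done
None
```

The gauge is zeroed on its master, and I handed the job in at about 36 s. Sign-off reports no verdict, so the results below are from my own checks.

- **Valve body:** it stands thread up, roughly centred in the tray's far half. I set it down until the floor took about 7 N, then released it. It was still standing there in the last top view.
- **Master:** I rolled it to the rail with both open fingers until the push read about 7 N. In the image its axis is at plate y ≈ 100 mm, parallel to the rail within about 0.003 rad. I tilted the tool 15° for the last stretch so the fingers would not hit the bezel.
- **Bezel:** I turned it about 1.6 rad clockwise without slip. After release, the red mark and pointer agree within about 0.03 rad, where 0.12 is allowed.
- **Bystanders:** the ring gauge, handpiece, scraper, oil bottle, sleeve and finished part looked unmoved in the final views. I did not measure them, and I did not check the brush and burr stand separately.

**Disagreements:**
- The pointer came to rest at about 1.68 rad, not the expected 1.9 or so. That is still about 2.7 mm of plunger lift, above the 1.8 mm required.
- The tray's position differed by about 5 mm between the two cameras, so I used the mean.
- My dial-centre estimate was about 1 mm off. It showed as a 9.5 N side force when gripping the bezel, and I corrected it before turning.

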